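# Turn the opened clock over between its trays

## Task

The opened alarm clock lies face up between two trays, its back screws already out. Turn the whole closed pair over together, keeping the clock inside, and set it down in the middle of the dark repair mat with the window tray underneath; then lift off the plain tray and lay it flat on the bare table beside the mat, leaving the clock face down in the window tray. Handle it gently, without dropping anything or letting it fall over, and leave the phone, the screwdriver and the spray can where they are.

Things in the scene. Friction and masses are not known exactly. Their poses are not given: they have to be found in the camera images.
- plain_tray: The lower tray at the start: grey plastic, 90 x 64 mm outside (x by y), 27 mm high, walls and floor 5 mm, closed floor, straight flat sides. Origin at the centre of its underside (outer face of the floor); z points from the floor out through the open side (up at the start), x along its 90 mm length. 0.12 kg.
- plain_tray_mid (a point): Centre of the plain tray's volume, 13.5 mm from its underside. Nothing fastens the trays to each other: to carry the pair, clamp the 64 mm width of both at once across the joint line, 27 mm above the table at the start.
- window_tray: The upper tray at the start, rim to rim on the plain tray: same grey plastic and 90 x 64 mm outline (x by y), sides flush; 25 mm high, walls and floor 5 mm, a 44 x 26 mm window in its floor. Origin at the centre of its open rim; z points from the rim out through its floor (up at the start). 0.12 kg. The pair is 90 x 64 x 52 mm and can stand on a 64 x 52 mm end.
- clock: The alarm clock, a white plastic block 76 x 50 x 40 mm, with a dark display on its face and a grey battery cover on its back. Origin at its centre; z points out of the face (up at the start), x along its length. It fills the closed pair with 2 mm play on each side and in height. About 0.15 kg.
- mat: The dark rubber repair mat, 200 x 160 mm (x by y), 4 mm thick, fixed to the table. Origin at the centre of its underside, on the table top.
- phone: A bystander: black phone, 148 x 71 x 8 mm, lying flat on the table, long along its x; origin at the centre of its underside.
- screwdriver: A bystander: screwdriver 170 mm long lying on the table along its x, under 35 mm high; origin at about the middle of its underside.
- spray_can: A bystander: upright aluminium can, 56 mm across, 170 mm tall; origin at the centre of its underside.
Things that resemble listed ones, but are neither listed nor needed, are in the scene too. Leave any green, purple or turquoise look-alike of the window_tray alone.

How it is judged:
By the outcome, as a careful person would: the job done as asked, in the order asked, and still so for the second after the job is handed in, with the robot touching nothing.
It also fails if it takes over 70 s, if anything falls off the work surface, if the arm or the gripper's body presses on something with over 40 N, if the wrist force passes 120 N, or if a joint passes its speed limit or range.

## Robot

A 7-joint arm with a two-finger parallel gripper is mounted at the origin on the work surface. World frame = base frame: x ahead of the robot, y to its left, z up, the work surface at z = 0. Lengths are in m, angles in degrees, forces in N, time in s.
With the tool pointing down it reaches from about 0.35 to 0.9 m from the base axis. Payload 8.1 kg.
Tool frame: the origin (TCP) lies at the very end of the fingers, on their centre line; the grasp point (between the pads) lies 19 mm behind it (arm.grasp_offset is the distance from the TCP to the grasp point, in m); z points along the fingers, y is the direction in which the jaws open and shut (so a half turn about z gives the same grasp; the last joint's range is limited). The gripper opens to 92 mm and grips with 3 to 60 N. Pads are 19 mm wide; open, the fingers measure 130 mm over their backs; the gripper's body (75 mm by 190 mm) begins 47 mm behind the grasp point.
Start: joints at [62.991, 24.895, 1.432, 90.138, -0.665, 64.973, -4.303], TCP at [0.225, -0.583, 0.227] pointing down, gripper open.
Joint ranges: [-149.89, 149.89], [-25.12, 119.58], [-72.63, 75.52], [4.76, 147.25], [-75.54, 255.54], [6.69, 114.76], [-157.13, 157.13]. Speed limits (degrees/s): [127.2, 127.2, 172.46, 172.46, 180, 180, 180].

## Interface

Orientations are given as a 3x3 rotation matrix whose columns are the frame's x, y, z axes.
In Python, from plant import arm gives the robot as it stands. Calls block until the motion is done:
- arm.goto(position, orientation): joint-space move of the TCP to a pose.
- arm.move_l(position, frame=None, rate=0.15): straight line of the TCP; frame=None keeps the orientation; rate is the mean speed in m/s.
- arm.set_joints(angles): joint-space move.
- arm.release() and arm.close(strength=None): open the fingers fully, or close them until they stop; strength is the grip in N (None keeps the last).
- arm.sleep(seconds).
- arm.inverse_kinematics(position, orientation): joint angles nearest the present ones, or None.
- arm.state(): the state.
- arm.get_image(name): name is "scene" or "top" or "wrist"; returns (picture, depth): 420x560x3 uint8, red, green, blue; 420x560 float32, m along the optical axis (not along the pixel's ray), 0 where there is no reading.
- arm.get_calibration(name): a dict with "K" (3x3 intrinsics, pixels), "dist" ([k1, k2, p1, p2, k3] as OpenCV has them; the pictures are not rectified), "R" (3x3) and "t" (3): a world point X has camera coordinates R X + t. Camera axes: x right, y down, z forward; pixel columns grow to the right and rows downward; lengths in m; the calibration is good to about 2 mm. A picture is of the moment at which its call begins: read the wrist's pose just before it. get_calibration takes no time and is no camera call; for the wrist camera it gives the pose at the moment of the call.
A pose or a line that the arm cannot do raises arm.MotionError and nothing moves.
- arm.finish_job(): hands the job in, once; it reports no verdict.
Trained networks look in the newest picture that a camera, given by its name, has taken for a name from the list of things; names that differ only in an ending like _2 or _b are one class to them, and where a whole thing is asked for, a point or a joint stands for the part that bears it (a point fixed in the world has none). Each returns a list of dicts, best first, with "conf" (0 to 1); they miss things now and then, are a little off and sometimes report something else, mostly with a low value. They report only what shows in the picture. A call takes as long as a camera call. They do not tell look-alikes from the thing itself.
- arm.silhouettes(camera, query): "pixels" (420x560 bool, what is visible of it) and "rect" ([left, top, width, height] in pixels, round what is visible of it).
The state is a dict: "time": time; "joints": joint angles; "dq": joint speeds; "tau": joint torques, N m; "ee_pos": TCP position; "orientation": TCP orientation; "wrist_force": force on the tool from outside, world axes, zero at the start; "wrist_torque": the same for the moment, N m; "finger_gap": finger opening in m.
Only numpy, scipy, OpenCV 4.12 (cv2) and the standard library are available. Lean on these libraries where they do the work, as an engineer would, in place of code of your own. Each camera call takes 0.05 s, during which the arm holds its last target.

## Working session

There is one attempt and no reset: what is moved stays moved. The work goes in short steps, each a Python script; the robot and the scene stay as the last script left them, time stands still between calls to the robot, and variables do not carry over. Pictures are saved under pics/ and viewed, and the job is handed in when it is done.

```bash
mkdir -p pics; ls
python3 - <<'E'
from plant import arm
import cv2
s=arm.state(); print(s['time'],s['ee_pos'],s['finger_gap'])
for n in ('scene','top','wrist'):
    p,d=arm.get_image(n); cv2.imwrite(f'pics/{n}0.png',p[:,:,::-1])
    c=arm.get_calibration(n); print(n,c['K'],c['t'],c['R'])
E
```

```text
pics
0.0 [ 0.2250298  -0.5825272   0.22594099] 0.09167292051840256
scene [[476.52913913   0.         285.66137117]
 [  0.         476.52913913 209.79707289]
 [  0.           0.           1.        ]] [-0.16557625 -0.34676764  1.61656906] [[ 0.22671402  0.9738024   0.01759675]
 [ 0.6405794  -0.13547706 -0.75584655]
 [-0.73366122  0.18263312 -0.6545123 ]]
top [[419.89704131   0.         273.9255304 ]
 [  0.         419.89704131 211.19512652]
 [  0.           0.           1.        ]] [0.04477108 0.61206477 0.78405027] [[ 0.02301449 -0.99934456 -0.02794253]
 [-0.99559238 -0.02036833 -0.09154747]
 [ 0.09091833  0.02992629 -0.9954086 ]]
wrist [[314.95433773   0.         280.17636542]
 [  0.         314.95433773 208.85948254]
 [  0.           0.           1.        ]] [-0.62426335 -0.03547844  0.38902489] [[ 3.61189232e-01 -9.32492517e-01 -2.08742350e-04]
 [-8.94542238e-01 -3.46552864e-01  2.82303553e-01]
 [-2.63318291e-01 -1.01778275e-01 -9.59325107e-01]]
```

View pics/scene0.png

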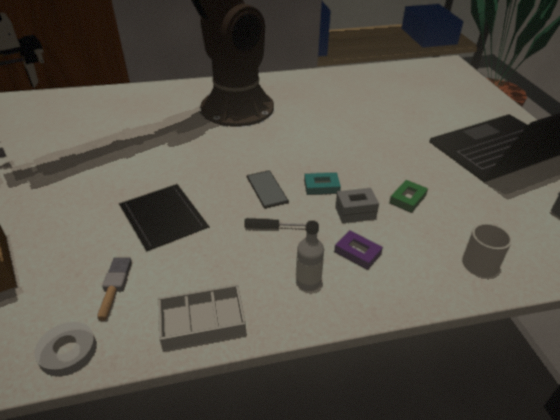

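View pics/top0.png

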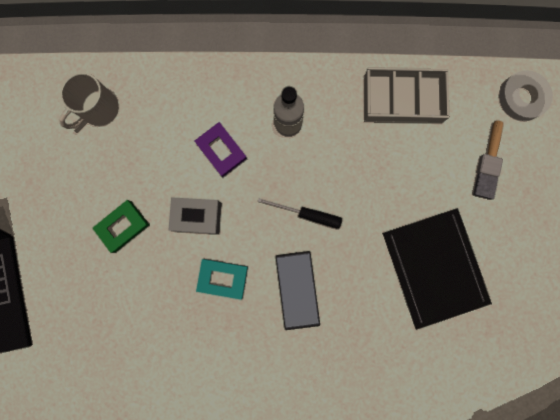

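Candidates for the window_tray (top picture): purple (220,150), green (120,226), turquoise (222,279) are coloured look-alikes; the grey one at (194,215) is the pair. The dark mat is at (437,268), the phone at (297,290), the screwdriver at (300,213) and the can at (288,110).

```bash
cat > h.py <<'E'
from plant import arm
import numpy as np, cv2
def unproj(cam,uv,depth=None,z=None):
    c=arm.get_calibration(cam); K,D,R,t=[np.array(c[k],float) for k in('K','dist','R','t')]
    uv=np.asarray(uv,float).reshape(-1,1,2)
    n=cv2.undistortPoints(uv,K,D).reshape(-1,2); ray=np.c_[n,np.ones(len(n))]
    if z is not None:
        o=-R.T@t; d=ray@R; return o+d*((z-o[2])/d[:,2])[:,None]
    return (ray*np.asarray(depth).reshape(-1,1)-t)@R
def cloud(cam,d,mask):
    v,u=np.nonzero(mask&(d>0)); return unproj(cam,np.c_[u,v],d[v,u])
def rect(P):
    (c,wh,a)=cv2.minAreaRect(P[:,:2].astype(np.float32)); return c,wh,a
E
python3 - <<'E'
from h import *
p,d=arm.get_image('top')
cv2.imwrite('pics/crop.png',cv2.resize(p[170:260,130:270,::-1],None,fx=5,fy=5,interpolation=cv2.INTER_CUBIC))
full=np.ones(d.shape,bool)
P=cloud('top',d,full)
print('table z',np.median(P[:,2]))
vv,uu=np.nonzero(d>0)
sel=(abs(uu-194)<35)&(abs(vv-215)<30)
Q=P[sel]; T=Q[(Q[:,2]>.042)]; print('top',len(T),np.median(T[:,2]),rect(T))
for q in ('window_tray','plain_tray','mat','phone','screwdriver','spray_can','clock'):
    for s in arm.silhouettes('top',q)[:4]:
        C=cloud('top',d,s['pixels']); 
        print(q,round(s['conf'],2),s['rect'],np.round(np.median(C,0),3) if len(C) else 0,[np.round(x,3) for x in rect(C)] if len(C) else 0)
E
```

```text
table z 0.0011143613515085674
top 1609 0.05257943440006857 ((0.5982071161270142, 0.21061596274375916), (0.09064410626888275, 0.0640944316983223), 87.90463256835938)
window_tray 0.92 [170.3, 201.3, 50.7, 32.0] [0.597 0.209 0.053] [array([0.602, 0.219]), array([0.106, 0.071]), np.float64(88.422)]
window_tray 0.88 [92.4, 201.6, 57.7, 52.8] [0.575 0.359 0.026] [array([0.579, 0.367]), array([0.073, 0.09 ]), np.float64(39.252)]
window_tray 0.62 [195.2, 261.3, 54.6, 35.3] [0.479 0.156 0.026] [array([0.477, 0.16 ]), array([0.096, 0.066]), np.float64(82.407)]
window_tray 0.57 [197.0, 123.1, 49.5, 54.4] [0.732 0.167 0.026] [array([0.738, 0.171]), array([0.101, 0.067]), np.float64(36.458)]
plain_tray 0.59 [217.4, 200.8, -1.2, 37.1] [0.575 0.168 0.014] [array([0.595, 0.167]), array([0.001, 0.057]), np.float64(88.226)]
plain_tray 0.29 [273.2, 251.7, 48.2, 78.3] [0.459 0.01  0.009] [array([0.46, 0.01]), array([0.147, 0.073]), np.float64(9.498)]
mat 0.82 [382.0, 207.6, 111.8, 122.9] [ 0.507 -0.264  0.005] [array([ 0.508, -0.265]), array([0.2  , 0.161]), np.float64(19.501)]
phone 0.71 [275.9, 251.9, 45.5, 79.1] [0.459 0.011 0.009] [array([0.459, 0.01 ]), array([0.146, 0.071]), np.float64(8.868)]
screwdriver 0.91 [258.5, 199.1, 82.8, 30.0] [ 0.603 -0.024  0.024] [array([0.613, 0.008]), array([0.167, 0.027]), np.float64(75.166)]
clock 0.64 [179.7, 207.8, 24.3, 14.4] [0.599 0.211 0.046] [array([0.598, 0.212]), array([0.044, 0.026]), np.float64(87.488)]
```

View pics/crop.png

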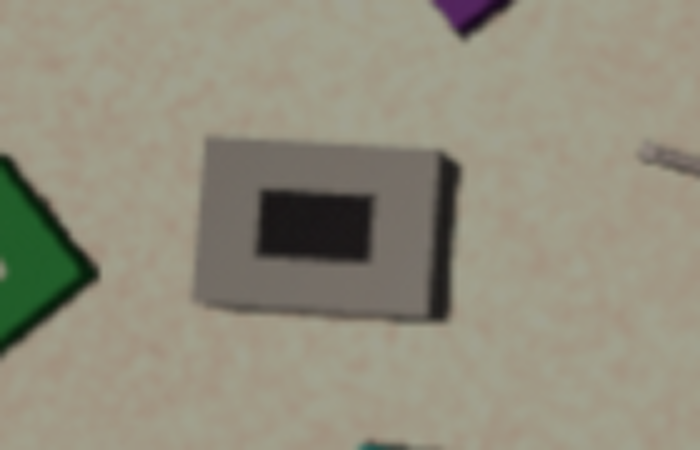

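The crop shows the grey pair with the dark display visible through its window. Measured: centre (0.598, 0.211), top at z=0.0526, 90.6x64.1 mm, so the size and height match. The mat also matches: 200x161 mm, centre (0.508, -0.265). Next I'll check reachability for a turn in two steps: stand it on its end, regrip, then lay it over.

```bash
cat >> h.py <<'E'
PAIR=np.array([.598,.2106]); PAIRYAW=87.9; MAT=np.array([.508,-.265])
def ori(psi,phi,s=1):
    p,f=np.radians([psi,phi]); d=np.array([np.cos(p),np.sin(p),0]); up=np.array([0,0,1.])
    z=np.sin(f)*d-np.cos(f)*up; y=s*np.cross(up,d); return np.c_[np.cross(y,z),y,z]
def tcp(g,R): return np.asarray(g)+arm.grasp_offset*R[:,2]
def ik(g,psi,phi,s):
    R=ori(psi,phi,s); return arm.inverse_kinematics(tcp(g,R),R)
E
python3 - <<'E'
from h import *
print(arm.grasp_offset,arm.state()['time'])
for psi in (87.9,-92.1):
  for s in (1,-1):
    print('pick',psi,s,[ (phi,z,None if (q:=ik([*PAIR,z],psi,phi,s)) is None else np.round(q).astype(int).tolist()) for phi,z in((-20,.027),(-20,.15),(70,.2))])
for psi in range(-180,180,20):
  for s in (1,-1):
    r=[ik([*MAT,z],psi,phi,s) for phi,z in((70,.05),(70,.15),(-30,.064),(-30,.15),(60,.15),(60,.03))]
    print(psi,s,[int(a is not None) for a in r], np.round(r[0]).astype(int).tolist() if r[0] is not None else '',np.round(r[2]).astype(int).tolist() if r[2] is not None else '')
E
```

```text
0.0188 0.55
pick 87.9 1 [(-20, 0.027, [0, 61, -62, 89, 62, 86, 103]), (-20, 0.15, [0, 51, -61, 84, 53, 91, 110]), (70, 0.2, [13, 42, -9, 106, -72, 70, -125])]
pick 87.9 -1 [(-20, 0.027, [-14, 49, -33, 90, 43, 68, -66]), (-20, 0.15, [-2, 48, -55, 85, 49, 87, -68]), (70, 0.2, [40, 55, -53, 104, -43, 45, 34])]
pick -92.1 1 [(-20, 0.027, [6, 42, -29, 104, 0, 31, -18]), (-20, 0.15, [11, 35, -37, 99, 2, 45, -23]), (70, 0.2, [-41, 58, -9, 69, 47, 115, -58])]
pick -92.1 -1 [(-20, 0.027, [24, 56, -62, 102, 45, 43, 126]), (-20, 0.15, [-53, 45, 66, 104, -65, 73, -145]), (70, 0.2, [-41, 58, -9, 69, 47, 115, 122])]
-180 1 [0, 0, 1, 1, 0, 1]  [75, 43, -60, 127, 92, 20, -145]
-180 -1 [0, 0, 1, 1, 0, 1]  [75, 43, -60, 127, 92, 20, 35]
-160 1 [1, 1, 1, 1, 1, 1] [4, 70, 6, 65, 23, 110, -66] [59, 34, -29, 122, -40, 14, 5]
-160 -1 [1, 1, 1, 1, 1, 1] [11, 70, -9, 64, 32, 115, 106] [78, 44, -58, 120, 44, 17, 105]
-140 1 [1, 1, 1, 1, 1, 1] [-5, 65, 9, 79, 32, 95, -62] [58, 36, -25, 114, -31, 30, 15]
-140 -1 [1, 1, 1, 1, 1, 1] [16, 69, -30, 77, 54, 115, 100] [28, 35, 17, 116, -63, 45, -137]
-120 1 [1, 1, 1,
[... 1677 characters left out ...]
 51, -61, 110, 73, 81, 119]
80 -1 [1, 1, 1, 1, 1, 1] [64, 67, -27, 80, -29, 83, 48] [4, 35, 1, 113, 44, 45, -41]
100 1 [1, 1, 1, 1, 1, 1] [33, 70, 19, 69, -47, 112, -106] [-29, 41, 49, 124, -5, 15, -156]
100 -1 [1, 1, 1, 1, 1, 1] [55, 71, -28, 66, -19, 100, 48] [5, 31, -1, 122, 60, 35, -39]
120 1 [1, 0, 1, 1, 1, 1] [47, 76, -30, 54, -8, 115, -128] [15, 29, -9, 128, 83, 28, 140]
120 -1 [1, 0, 1, 1, 1, 1] [47, 76, -30, 54, -8, 115, 52] [4, 28, 5, 129, 82, 21, -40]
140 1 [0, 0, 1, 1, 0, 1]  [14, 27, 1, 133, 121, 14, 126]
140 -1 [0, 0, 1, 1, 0, 1]  [15, 27, -1, 133, 119, 15, -52]
160 1 [0, 0, 1, 1, 0, 1]  [38, 28, -19, 132, 142, 11, 133]
160 -1 [0, 0, 1, 1, 0, 1]  [68, 41, -60, 130, 105, 33, -2]
```

```bash
cat >> h.py <<'E'
def rep(m=''):
    s=arm.state(); R=np.array(s['orientation']); g=np.array(s['ee_pos'])-arm.grasp_offset*R[:,2]
    print(m,'t%.2f'%s['time'],'g',np.round(g,4),'gap %.4f'%s['finger_gap'],'F',np.round(s['wrist_force'],1),'M',np.round(s['wrist_torque'],2),'q',np.round(s['joints']).astype(int).tolist()); return s
def go(g,psi,phi,s=-1):
    R=ori(psi,phi,s); arm.goto(tcp(g,R),R); return rep('go')
def ml(g,psi,phi,s=-1,rate=.15):
    R=ori(psi,phi,s); arm.move_l(tcp(g,R),R,rate); return rep('ml')
E
python3 - <<'E'
from h import *
go([*PAIR,.13],87.9,-20)
p,d=arm.get_image('wrist'); cv2.imwrite('pics/w1.png',p[:,:,::-1])
p,d=arm.get_image('scene'); cv2.imwrite('pics/s1.png',p[:,:,::-1])
E
```

```text
go t3.65 g [0.5985 0.2094 0.1301] gap 0.0918 F [-0.4  1.1 -0.4] M [ 0.37 -0.08 -0.05] q [-4, 48, -51, 86, 48, 84, -67]
```

View pics/w1.png

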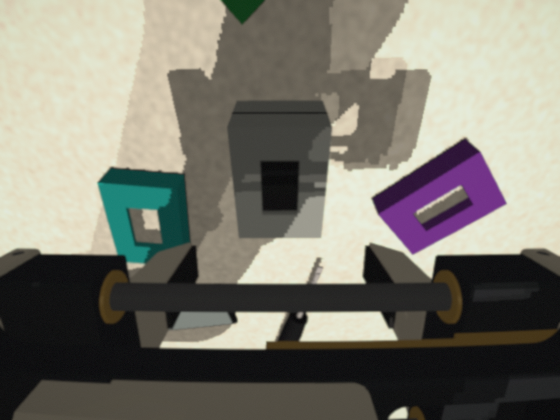

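View pics/s1.png

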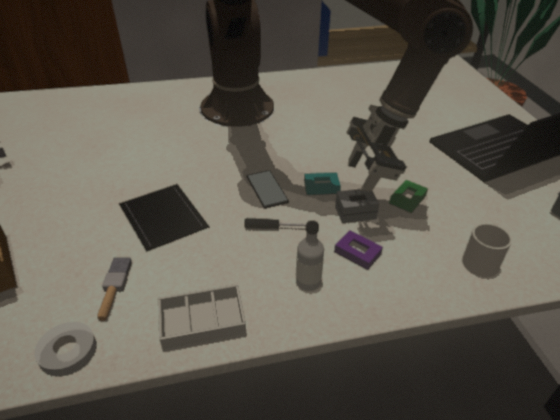

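The wrist picture shows the pair at (280,175), centred between the open fingers. The turquoise tray (145,215) and purple tray (440,195) are clear of them. Descending and gripping.

Run:
```python
from h import *
ml([*PAIR,.0275],87.9,-20,rate=.12)
arm.close(40); rep('closed')
ml([*PAIR,.16],87.9,-20,rate=.12)
p,d=arm.get_image('wrist'); cv2.imwrite('pics/w2.png',p[:,:,::-1])
p,d=arm.get_image('scene'); cv2.imwrite('pics/s2.png',p[100:300,250:500,::-1].repeat(2,0).repeat(2,1))
q=ik([*MAT,.22],80,70,-1); print(np.round(q))
```

```text
ml t4.75 g [0.5984 0.2111 0.0282] gap 0.0919 F [-0.4  0.9  0.2] M [ 0.37 -0.14 -0.03] q [-6, 54, -48, 89, 53, 77, -72]
closed t5.31 g [0.5982 0.2106 0.0278] gap 0.0640 F [ 0.1 -0.3  2.9] M [ 0.24 -0.12 -0.03] q [-6, 54, -48, 89, 53, 77, -72]
ml t6.56 g [0.5977 0.2102 0.159 ] gap 0.0637 F [ 0.3 -0.1 -4.9] M [ 0.66 -0.1   0.01] q [-4, 46, -52, 84, 46, 86, -66]
[ 76.  62. -55.  80. -17.  85.  24.]
```

View pics/w2.png

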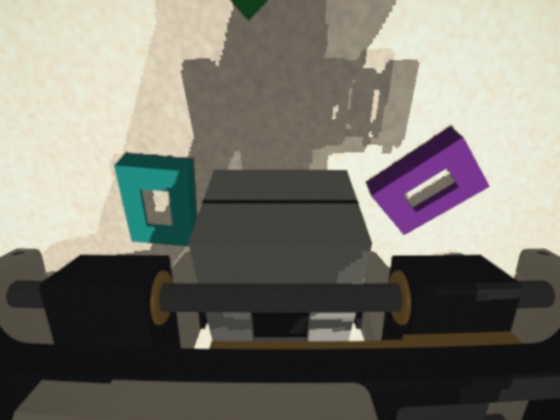

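View pics/s2.png

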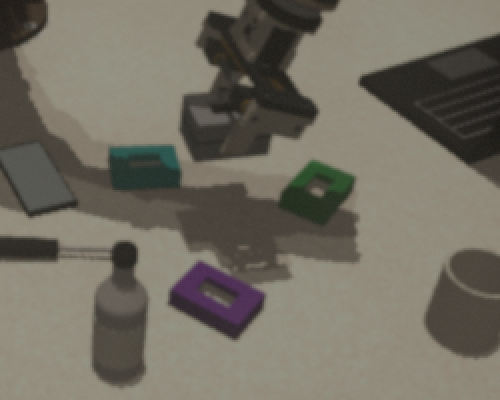

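Both trays are in the grip (gap 63.7 mm, seam at row 200 closed). Carrying the pair while tilting it.

Run:
```python
from h import *
go([.55,-.02,.28],84,25)
q=ik([*MAT,.20],80,70,-1); print(np.round(q))
go([*MAT,.20],80,70)
p,d=arm.get_image('scene'); cv2.imwrite('pics/s3.png',p[:,:,::-1])
p,d=arm.get_image('top'); cv2.imwrite('pics/t3.png',p[:,:,::-1])
```

```text
go t7.97 g [ 0.5497 -0.0189  0.2798] gap 0.0640 F [ 0.4  0.1 -4.9] M [-0.7   0.06  0.05] q [55, 33, -65, 96, 5, 64, -12]
[ 79.  67. -62.  80. -10.  83.  20.]
go t8.98 g [ 0.5089 -0.2637  0.2003] gap 0.0640 F [ 0.3  1.2 -3.1] M [-1.69  0.23  0.01] q [79, 67, -62, 80, -10, 83, 20]
```

View pics/s3.png

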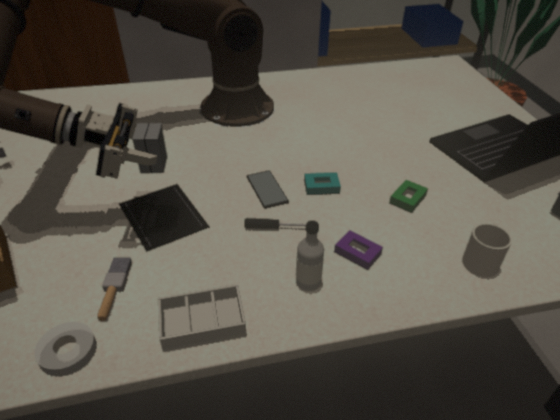

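View pics/t3.png

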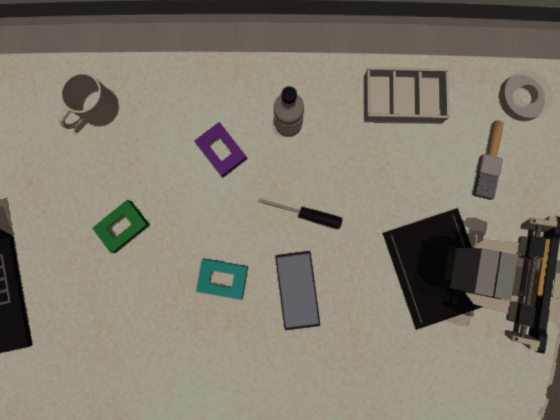

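Pair stands upright above the mat (scene (150,145)), still closed, with the window side toward the gripper. Lowering until it touches.

```bash
cat >> h.py <<'E'
def lower(g,psi,phi,z0,zmin,step=.001,thr=2.5):
    f0=np.mean([arm.state()['wrist_force'][2] for _ in range(1)]); z=z0
    while z>zmin:
        z-=step; R=ori(psi,phi,-1); arm.move_l(tcp([*g,z],R),R,.02); f=arm.state()['wrist_force'][2]
        if f-f0>thr: break
    s=rep('low z=%.4f df=%.1f'%(z,f-f0)); return z
E
python3 - <<'E'
from h import *
ml([*MAT,.056],80,70,rate=.1); arm.sleep(.2); rep()
print(lower(MAT,80,70,.053,.045))
p,d=arm.get_image('scene'); cv2.imwrite('pics/s4.png',p[100:300,50:300,::-1].repeat(3,0).repeat(3,1))
E
```

```text
ml t10.68 g [ 0.5082 -0.2651  0.0567] gap 0.0637 F [-0.8  1.4 -3.7] M [-1.75  0.19 -0.02] q [77, 77, -57, 79, -4, 78, 26]
 t10.88 g [ 0.5081 -0.2651  0.0563] gap 0.0635 F [-0.6  0.9 -3.2] M [-1.75  0.21  0.02] q [77, 77, -57, 79, -4, 78, 26]
low z=0.0480 df=5.6 t12.22 g [ 0.5081 -0.2649  0.0487] gap 0.0634 F [-1.2 -1.6  2.4] M [-0.93  0.1   0.25] q [77, 78, -57, 79, -4, 78, 27]
0.047999999999999994
```

View pics/s4.png

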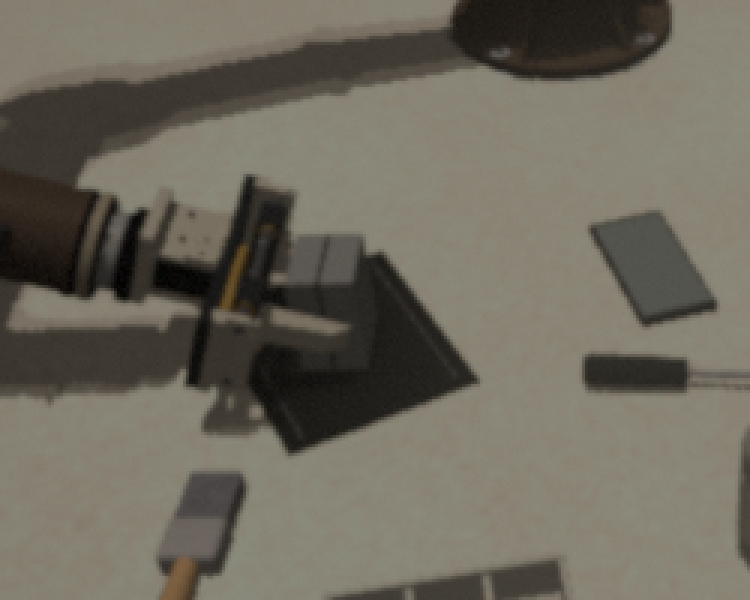

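Run:
```python
from h import *
arm.release(); rep('open')
R=ori(80,70,-1); g=np.array([*MAT,.0485])-.12*R[:,2]
ml(g,80,70,rate=.15)
p,d=arm.get_image('scene'); cv2.imwrite('pics/s5.png',p[100:300,50:300,::-1].repeat(3,0).repeat(3,1))
p,d=arm.get_image('top'); cv2.imwrite('pics/t5.png',p[150:350,330:,::-1].repeat(3,0).repeat(3,1)); np.save('d5.npy',d)
P=cloud('top',d,np.ones(d.shape,bool))
m=(P[:,2]>.08)&(P[:,2]<.11)&(np.hypot(*(P[:,:2]-MAT).T)<.06); T=P[m]; print(len(T),np.median(T[:,2]),rect(T))
for phi,z in((-30,.18),(-30,.064)): print(ik([*MAT,z],80,phi,-1))
```

```text
open t12.94 g [ 0.508 -0.265  0.048] gap 0.0920 F [ 0.6 -0.8 -0.4] M [-1.06  0.06 -0.  ] q [77, 78, -57, 79, -4, 78, 27]
ml t13.89 g [ 0.4884 -0.375   0.0893] gap 0.0917 F [0.2 0.5 0.4] M [-1.07  0.06 -0.03] q [78, 78, -56, 64, -4, 94, 26]
1205 0.09483410315591428 ((0.508540153503418, -0.26326680183410645), (0.054111361503601074, 0.06497404724359512), 79.7371826171875)
[ 26.48021256  28.16373607 -30.65207259 106.81660116  48.55077043
  65.97635161 -39.61006669]
[  4.62900511  34.62540746  -0.74694453 113.31559158  45.09953895
  45.32205585 -42.13840071]
```

View pics/s5.png

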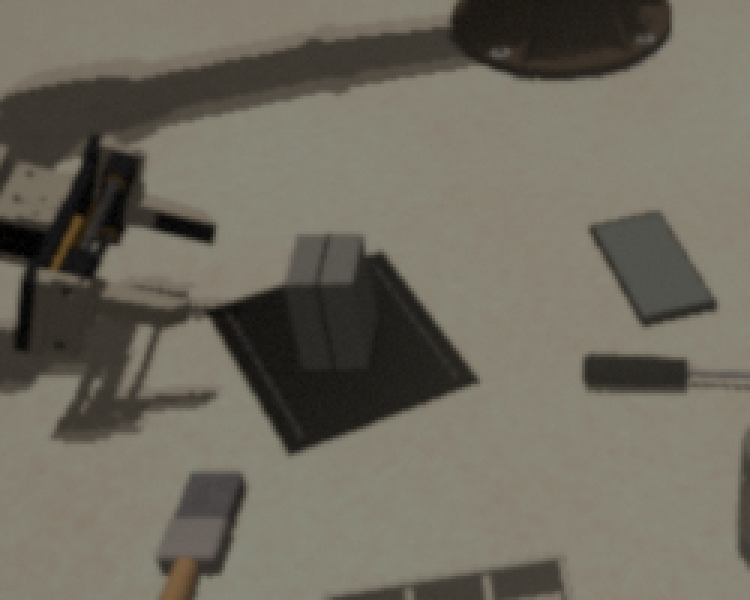

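View pics/t5.png

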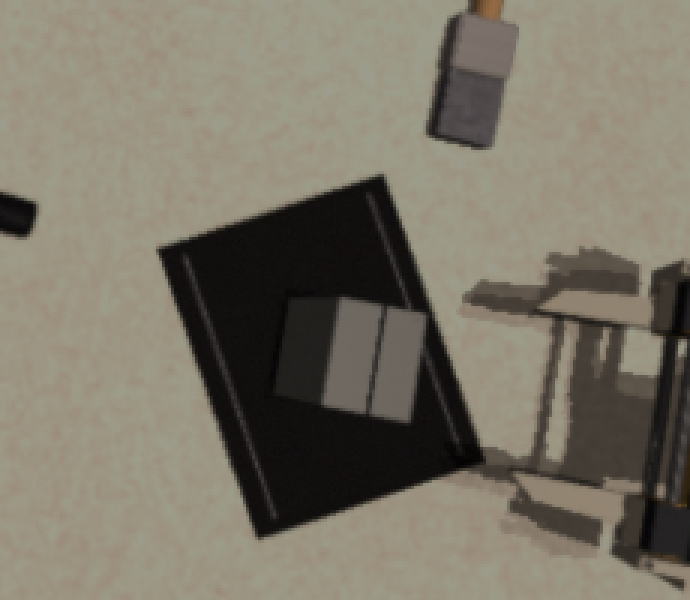

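The pair stands closed in the middle of the mat (measured centre (0.5085, -0.263), yaw 79.7°, top at 94.8 mm). The window half is on the -y side. Regripping from above.

Run:
```python
from h import *
R=ori(80,70,-1)
ml(np.array([.488,-.375,.20]),80,70,rate=.2)
go([.508,-.264,.30],80,20)
G=np.array([.508,-.2643,.064]); R=ori(79.8,-30,-1)
go(G-.11*R[:,2],79.8,-30)
p,d=arm.get_image('wrist'); cv2.imwrite('pics/w6.png',p[:,:,::-1])
p,d=arm.get_image('scene'); cv2.imwrite('pics/s6.png',p[50:300,0:300,::-1].repeat(2,0).repeat(2,1))
```

```text
ml t14.69 g [ 0.4876 -0.375   0.1986] gap 0.0919 F [ 0.   0.4 -1.2] M [-1.04  0.1   0.03] q [79, 71, -59, 64, -9, 97, 21]
go t15.57 g [ 0.5069 -0.2661  0.2979] gap 0.0917 F [ 0.6 -0.3 -0.9] M [-0.52 -0.03 -0.05] q [68, 33, -55, 85, 7, 77, 5]
go t16.59 g [ 0.5172 -0.2119  0.158 ] gap 0.0921 F [-0.4  0.4 -0.3] M [ 0.55 -0.23  0.02] q [24, 31, -35, 107, 50, 69, -48]
```

View pics/w6.png

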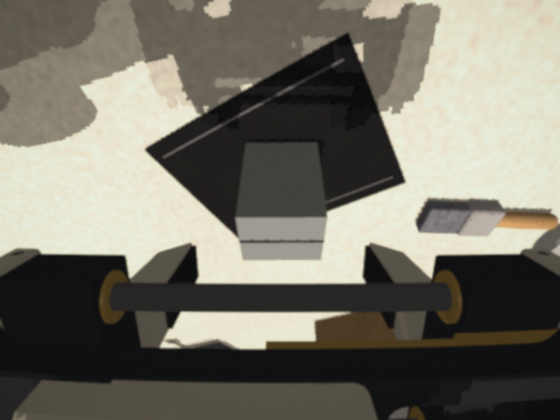

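View pics/s6.png

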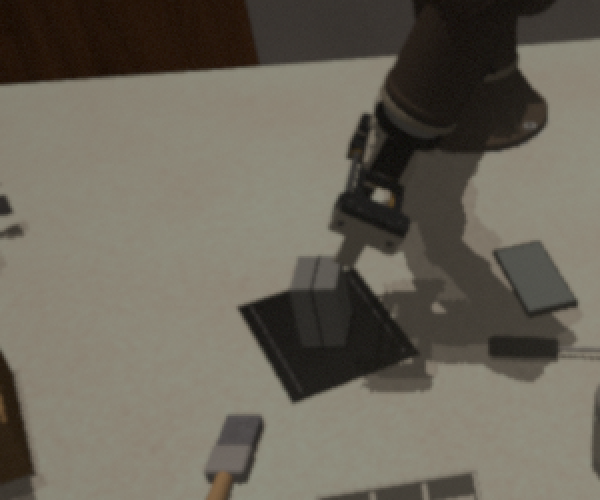

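Wrist picture: pair at (282,200), centred between the fingers with the seam at row 240. Descending along the tool axis, then gripping and turning it over.

Run:
```python
from h import *
G=np.array([.508,-.2643,.064])
ml(G,79.8,-30,rate=.1)
arm.close(40); rep('closed')
ml(G+[0,0,.08],79.8,-30,rate=.1)
go([.51,-.26,.27],79.8,15)
d=np.array([np.cos(np.radians(79.8)),np.sin(np.radians(79.8))]); g=MAT-.015*d
print(ik([*g,.18],79.8,60,-1))
go([*g,.18],79.8,60)
p,d=arm.get_image('scene'); cv2.imwrite('pics/s7.png',p[50:300,0:300,::-1].repeat(2,0).repeat(2,1))
```

```text
ml t17.94 g [ 0.5086 -0.2639  0.0645] gap 0.0918 F [0.  0.4 0. ] M [ 0.56 -0.21 -0.  ] q [26, 38, -31, 111, 59, 60, -54]
closed t18.50 g [ 0.5081 -0.2643  0.0641] gap 0.0637 F [0.1 0.3 2.3] M [ 0.43 -0.16  0.04] q [26, 39, -31, 111, 59, 60, -54]
ml t19.45 g [ 0.5075 -0.2643  0.1434] gap 0.0638 F [-0.7 -0.  -3.8] M [ 0.98 -0.25  0.  ] q [28, 32, -34, 108, 53, 65, -45]
go t20.29 g [ 0.5089 -0.2594  0.2684] gap 0.0638 F [ 0.7  0.3 -3.5] M [-0.5   0.06  0.01] q [62, 30, -48, 89, 8, 72, 5]
[ 74.73835981  59.03140952 -51.35932627  81.01826357 -12.39196559
  80.87033252  25.57993424]
go t21.01 g [ 0.5063 -0.277   0.1807] gap 0.0640 F [ 1.   0.4 -2.3] M [-1.62  0.14 -0.08] q [75, 59, -51, 81, -12, 81, 25]
```

View pics/s7.png

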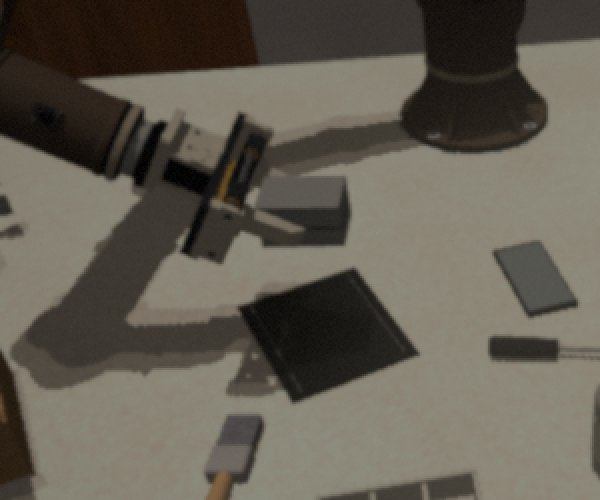

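The pair is inverted above the mat, still closed. Lowering it.

Run:
```python
from h import *
d=np.array([np.cos(np.radians(79.8)),np.sin(np.radians(79.8))]); g=MAT-.015*d
ml([*g,.037],79.8,60,rate=.1); arm.sleep(.2); rep()
z=lower(g,79.8,60,.034,.026)
p,dd=arm.get_image('scene'); cv2.imwrite('pics/s8.png',p[100:300,50:300,::-1].repeat(3,0).repeat(3,1))
```

```text
ml t22.64 g [ 0.5056 -0.2799  0.0377] gap 0.0639 F [-0.2 -0.1 -4.1] M [-1.7   0.25 -0.02] q [73, 69, -47, 82, -8, 73, 31]
 t22.84 g [ 0.5054 -0.2799  0.0373] gap 0.0638 F [ 1.   0.2 -3.5] M [-1.68  0.22  0.04] q [73, 69, -47, 82, -7, 73, 31]
low z=0.0290 df=3.7 t24.19 g [ 0.5055 -0.2798  0.0293] gap 0.0638 F [-0.7 -1.6  0.2] M [-1.15  0.28  0.16] q [73, 70, -47, 81, -7, 73, 32]
```

View pics/s8.png

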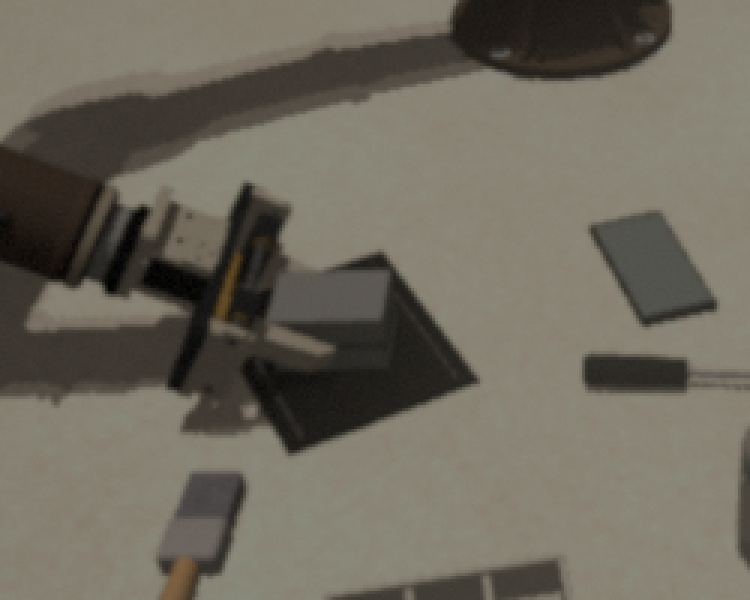

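Run:
```python
from h import *
arm.release(); rep('open')
R=ori(79.8,60,-1); g=arm.state()['ee_pos']-arm.grasp_offset*R[:,2]-.12*R[:,2]
ml(g,79.8,60,rate=.15)
p,d=arm.get_image('top'); cv2.imwrite('pics/t9.png',p[150:350,330:,::-1].repeat(3,0).repeat(3,1))
P=cloud('top',d,np.ones(d.shape,bool))
m=(P[:,2]>.045)&(P[:,2]<.07)&(np.hypot(*(P[:,:2]-MAT).T)<.065); T=P[m]; print(len(T),np.median(T[:,2]),rect(T),T[:,:2].mean(0))
p,d=arm.get_image('scene'); cv2.imwrite('pics/s9.png',p[100:300,50:300,::-1].repeat(3,0).repeat(3,1))
```

```text
open t24.91 g [ 0.5053 -0.2798  0.029 ] gap 0.0917 F [-1.2  0.1 -0.5] M [-0.93  0.05  0.05] q [73, 70, -47, 82, -7, 73, 32]
ml t25.86 g [ 0.4869 -0.381   0.0887] gap 0.0917 F [-0.3  0.2  0.2] M [-0.97  0.08  0.05] q [75, 69, -46, 68, -7, 88, 31]
1770 0.0569499918022473 ((0.5087893605232239, -0.26394981145858765), (0.09180115908384323, 0.06492575258016586), 79.37630462646484) [ 0.50908059 -0.26256083]
```

View pics/t9.png

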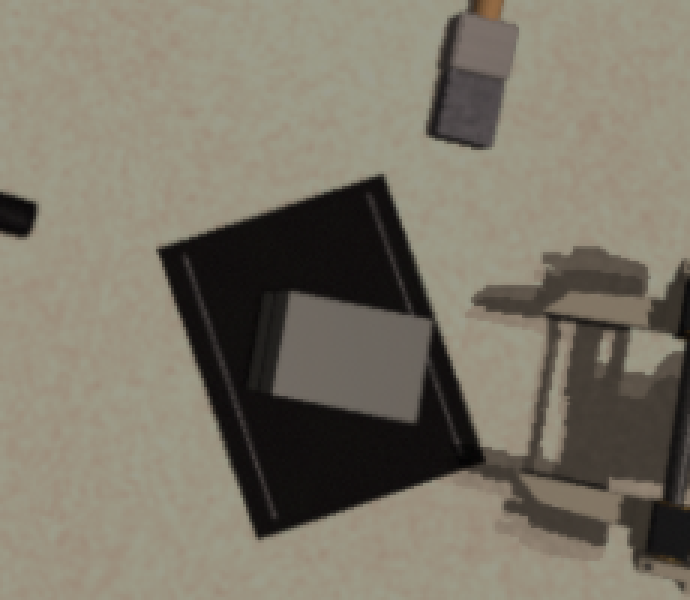

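View pics/s9.png

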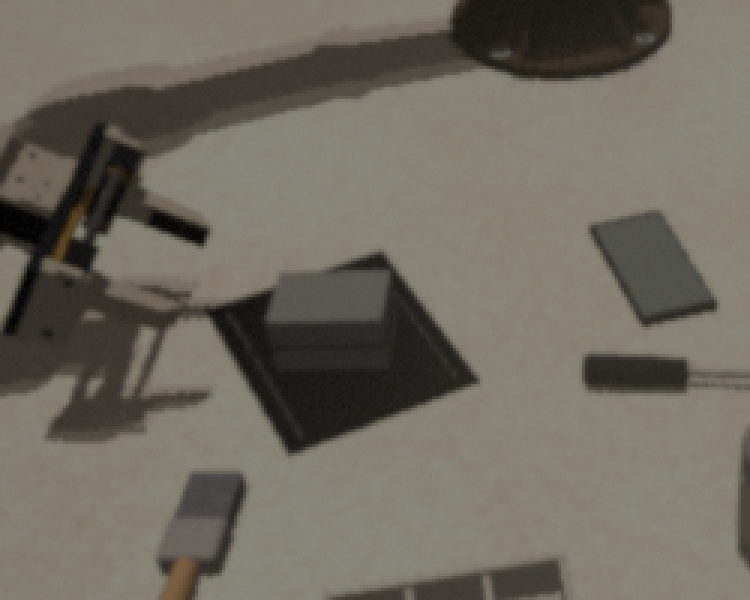

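The inverted pair is closed and flat at (0.509, -0.264), top at 56–57 mm. Now gripping only the upper tray, with fingertips at 32.5 mm, above the 29 mm seam.

Run:
```python
from h import *
ml([.487,-.381,.16],79.6,60,rate=.15)
c=[.5085,-.2642]
go([*c,.20],79.6,0)
ml([*c,.0513],79.6,0,rate=.12)
arm.sleep(.15); rep()
arm.close(15); rep('closed')
ml([*c,.062],79.6,0,rate=.03)
p,d=arm.get_image('scene'); cv2.imwrite('pics/s10.png',p[100:300,50:300,::-1].repeat(3,0).repeat(3,1))
```

```text
ml t26.58 g [ 0.4867 -0.3811  0.1597] gap 0.0924 F [-1.1  0.2 -0.4] M [-1.05  0.09 -0.05] q [75, 64, -48, 68, -10, 92, 28]
go t27.47 g [ 0.5075 -0.266   0.1987] gap 0.0922 F [ 1.3 -1.  -0.4] M [-0.09 -0.13 -0.02] q [48, 27, -36, 99, 18, 60, -5]
ml t28.86 g [ 0.509  -0.2644  0.052 ] gap 0.0919 F [ 0.5  0.5 -0.1] M [-0.07 -0.02 -0.  ] q [43, 37, -30, 107, 26, 44, -12]
 t29.01 g [ 0.5089 -0.2644  0.0519] gap 0.0920 F [-0.2  0.7 -0.2] M [ 0.01 -0.1  -0.01] q [43, 37, -30, 107, 26, 44, -12]
closed t29.57 g [ 0.5085 -0.2642  0.0513] gap 0.0640 F [0.6 0.7 0.8] M [-0.02 -0.09 -0.03] q [43, 37, -30, 107, 26, 44, -12]
ml t30.07 g [ 0.5086 -0.2642  0.0622] gap 0.0636 F [-0.5 -0.3 -1.8] M [ 0.07 -0.1   0.06] q [44, 36, -31, 106, 25, 45, -11]
```

View pics/s10.png

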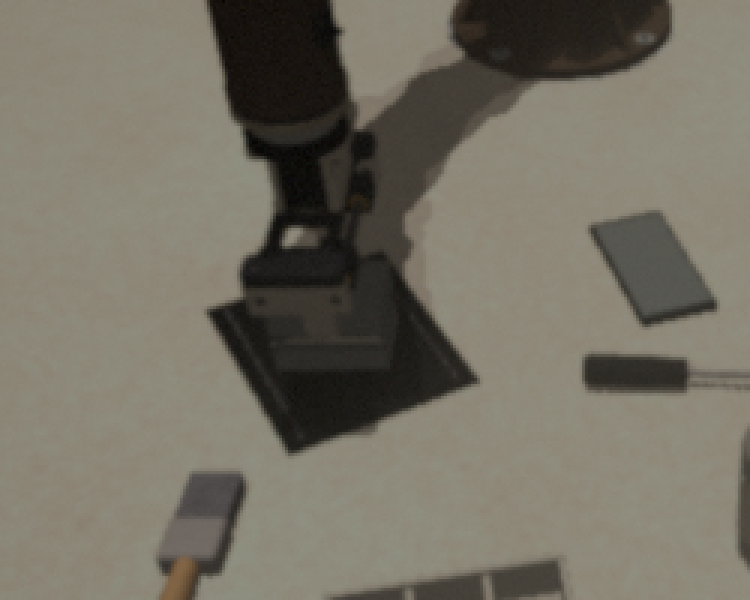

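Run:
```python
from h import *
arm.close(25)
c=[.5085,-.2642]
ml([*c,.12],79.6,0,rate=.06)
p,d=arm.get_image('scene'); cv2.imwrite('pics/s11.png',p[100:300,50:300,::-1].repeat(3,0).repeat(3,1))
t=[.565,-.425]
print(ik([*t,.12],79.6,0,-1),ik([*t,.0223],79.6,0,-1))
```

```text
ml t31.46 g [ 0.5082 -0.2642  0.1196] gap 0.0642 F [ 0.2  0.3 -1.5] M [ 0.   -0.11 -0.01] q [46, 32, -33, 104, 22, 51, -8]
[ 50.56399199  42.37450538 -30.80429227  82.91123106  23.21908781
  61.09897438   4.67902957] [ 49.43980112  48.31714573 -28.56667568  86.58411864  26.93359475
  52.03865498   1.78048049]
```

View pics/s11.png

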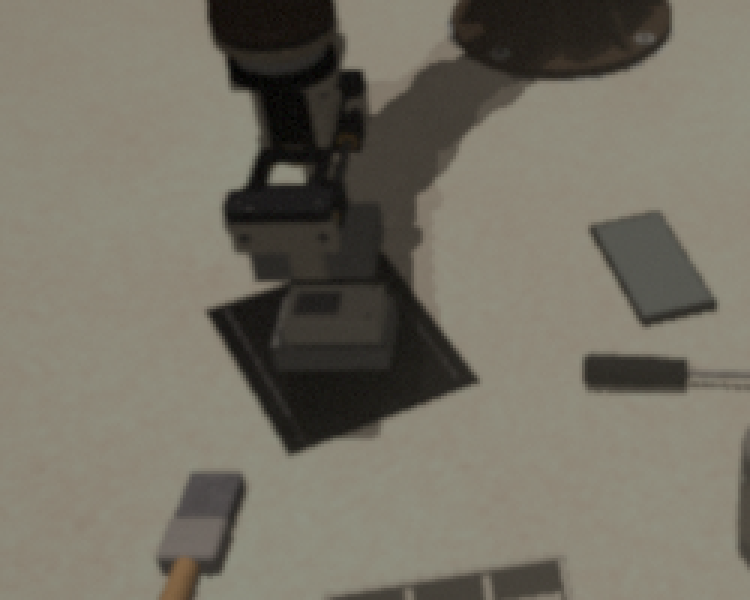

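The plain tray came off cleanly. The clock is left in the window tray with its battery cover up (315,300). Laying the tray beside the mat.

Run:
```python
from h import *
t=[.565,-.425]
ml([.5085,-.2642,.15],79.6,0,rate=.12)
ml([*t,.15],79.6,0,rate=.15)
ml([*t,.030],79.6,0,rate=.1); arm.sleep(.2)
z=lower(t,79.6,0,.026,.0205,thr=1.5)
arm.release(); rep('open')
ml([*t,.2],79.6,0,rate=.15)
go([.42,-.52,.25],79.6,0)
p,d=arm.get_image('top'); cv2.imwrite('pics/t12.png',p[150:350,330:,::-1].repeat(3,0).repeat(3,1))
cv2.imwrite('pics/t12f.png',p[:,:,::-1])
P=cloud('top',d,np.ones(d.shape,bool))
for c,r,lo,hi in((MAT,.07,.018,.07),(t,.07,.015,.05)):
    T=P[(P[:,2]>lo)&(P[:,2]<hi)&(np.hypot(*(P[:,:2]-c).T)<r)]; print(len(T),np.percentile(T[:,2],[5,50,95]),rect(T))
p,d=arm.get_image('scene'); cv2.imwrite('pics/s12.png',p[:,:,::-1])
```

```text
ml t31.91 g [ 0.5087 -0.2644  0.1501] gap 0.0638 F [ 0.4  0.4 -1.8] M [-0.03 -0.03  0.02] q [46, 30, -34, 102, 20, 54, -7]
ml t33.19 g [ 0.565  -0.424   0.1499] gap 0.0639 F [-0.2  0.  -1.8] M [-0.01 -0.09 -0.03] q [51, 41, -31, 81, 22, 64, 6]
ml t34.54 g [ 0.5655 -0.4253  0.0309] gap 0.0639 F [-0.3 -0.4 -1.4] M [-0.04 -0.11 -0.03] q [49, 48, -29, 86, 26, 53, 2]
low z=0.0220 df=3.8 t35.89 g [ 0.5652 -0.4251  0.0224] gap 0.0639 F [-0.3  0.5  2.7] M [0.11 0.22 0.01] q [49, 48, -28, 87, 27, 52, 2]
open t36.56 g [ 0.565 -0.425  0.022] gap 0.0917 F [-0.3  0.1  0.1] M [-0.01 -0.13  0.  ] q [49, 48, -28, 87, 27, 52, 2]
ml t37.89 g [ 0.5645 -0.4248  0.1988] gap 0.0915 F [ 0.5 -0.1  0.6] M [-0.09 -0.03  0.03] q [51, 38, -32, 78, 21, 69, 7]
go t38.64 g [ 0.4201 -0.5196  0.2496] gap 0.0919 F [ 0.7  0.6 -0.9] M [-0.01 -0.13  0.01] q [67, 33, -33, 81, 18, 72, 22]
1630 [0.02781238 0.04920941 0.05214055] ((0.5087671279907227, -0.2647221088409424), (0.09350011497735977, 0.06535691022872925), 79.15145874023438)
1650 [0.02280466 0.02792558 0.03009393] ((0.5653913021087646, -0.42493775486946106), (0.0934937447309494, 0.06602584570646286), 79.8422622680664)
```

View pics/t12.png

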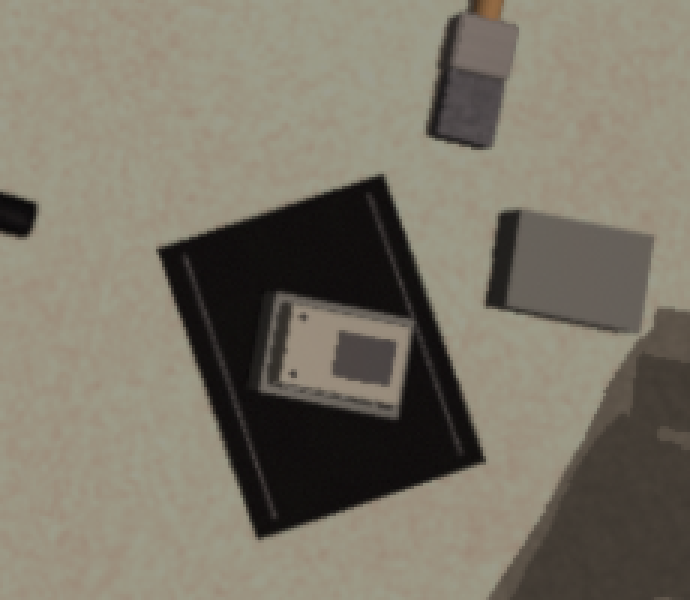

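View pics/s12.png

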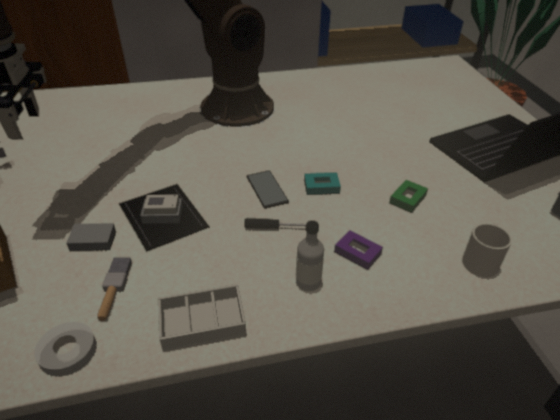

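View pics/t12f.png

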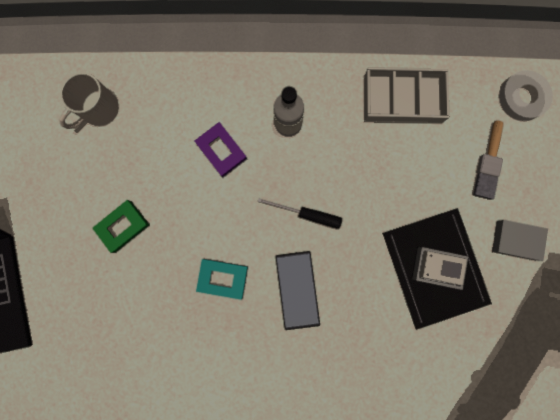

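The clock sits face down in the window tray in the middle of the mat (top picture (441,268)). The plain tray lies flat on the table at (521,240). The phone, screwdriver, can and look-alikes are where they were at the start. Handing in.

```bash
python3 -c "
from h import *
print(arm.finish_job()); rep()"
```

```text
the job is handed in; nothing more can be done
None
the job is handed in; nothing more can be done
```

The job is done and handed in at about 39 s of robot time, well under the 70 s limit. I clamped both trays across the seam and stood the pair on its end on the mat. I then regripped it, laid it over with the window tray underneath, and lifted the plain tray off onto the bare table.

**Clock and window tray:** the last pictures show the clock with its battery cover up in the window tray. The tray is at (0.509, -0.265), within about 1 mm of the measured mat centre. Its long side is turned about 60° from the mat's long side, since no direction was asked for.

**Plain tray:** it lies flat, open side down, at (0.565, -0.425), about 35 mm from the mat edge. Its top reads 28 mm against the 27 mm expected, which matches the roughly 1 mm the camera reads high on the table.

**Everything else:** the phone, screwdriver, spray can and coloured look-alikes show no movement by eye between the first and last top pictures. The wrist forces I read stayed under about 6 N, and no check failed or disagreed.

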